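# Set out two gauge cases from the bench drawer

### The job

Pull the cabinet's drawer by its yellow pull all the way out to its stop, take out the orange gauge case and lay it along the orange lane of the sloped rack. Slide it and the blue case already lying in the blue lane down until each rests flat, lid up, in its lane against the stop at the low end, then push the drawer fully shut. Leave the grey and green cases lying in the drawer, and don't disturb the other things on the bench.

Things in the scene. Friction and masses are not known exactly. Their poses are not given: they have to be found in the camera images.
- cabinet: grey fixed bench cabinet, blue fronts, 360 wide, 255 deep, 200 high. Frame on the bench under the middle of the front face: x into the cabinet, away from the robot, y left, z up. Its wooden top board (185 to 200 up) overhangs the front by 25, over the pull: reach the pull with the tool leaning 30 to 45 degrees, its upper end towards the robot. A fixed panel fills the front above the drawer.
- drawer (a joint): how far the drawer is out along the cabinet's -x, m: 0 shut, 0.165 at its stop; starts 0 to 0.02. Slides with about 1.5 N of friction, stays where left. Its front: 354 wide, 15 thick, 22 to 116 above the bench, outer face at the cabinet's x = 0 when shut.
- drawer_pull (a point): grip point of the yellow pull, an upright fin square to the middle of the drawer front: 16 thick (y), 36 high (z), standing 60 out. The point lies inside the fin at mid-height, 86 above the bench, 45 out from the front, 15 from its free end. Axes as the cabinet's; moves with the drawer.
- drawer_floor (a point): centre of the drawer's inner floor (top face), 30 above the bench, 120 behind the drawer front's outer face; axes as the cabinet's, moves with the drawer. Inside 198 (x) by 314 (y); walls 40 high, front panel 86 above the floor. Orange, grey and green cases lie on it side by side in any order, length along x, 92 apart.
- case_orange: plastic gauge case, a closed box 110 long (x) x 42 wide (y) x 48 high (z), edges rounded 3, about 0.25 kg; origin at the centre of its underside, z up through the lid, long axis x. All orange with a white label on the lid; starts in the drawer.
- case_grey: plastic gauge case, a closed box 110 long (x) x 42 wide (y) x 48 high (z), edges rounded 3, about 0.25 kg; origin at the centre of its underside, z up through the lid, long axis x. All grey; stays in the drawer.
- case_green: plastic gauge case, a closed box 110 long (x) x 42 wide (y) x 48 high (z), edges rounded 3, about 0.25 kg; origin at the centre of its underside, z up through the lid, long axis x. All green; stays in the drawer.
- case_blue: plastic gauge case, a closed box 110 long (x) x 42 wide (y) x 48 high (z), edges rounded 3, about 0.25 kg; origin at the centre of its underside, z up through the lid, long axis x. All blue; starts lying along the blue lane, 35 to 95 up from the stop, x up the slope; friction holds cases on the slope, they need a light push. The lanes are parallel, 100 apart, either way round.
- lane_orange: fixed sloped steel lane with an orange stop at its low end, nearer the robot. Frame on the floor at the middle of the stop's face: x up the slope (0.32 rad above level), y across, z square to the floor. Floor 220 long, 52 wide between rims 10 high, 4 thick; stop 26 high; 43 above the bench at the stop. A case against the stop has its origin at x = 55, z = 0.
- lane_blue: fixed sloped steel lane with a blue stop at its low end, nearer the robot. Frame on the floor at the middle of the stop's face: x up the slope (0.32 rad above level), y across, z square to the floor. Floor 220 long, 52 wide between rims 10 high, 4 thick; stop 26 high; 43 above the bench at the stop. A case against the stop has its origin at x = 55, z = 0.
- mug: bystander: white mug, 80 across, 95 high; origin under its centre
- ring_gauge: bystander: steel ring, 64 across, 22 high; origin under its centre
- mouse: bystander: black computer mouse, 105 x 60 x 32; origin under its centre
- caliper: bystander: digital caliper lying flat, 230 long; origin under its centre
- phone: bystander: black phone lying flat, 150 x 72 x 9; origin under its centre
Mind the look-alikes: they are no part of the job. There is more than one size of the case_blue; the one meant has the size given above.

How it is judged:
By the outcome, as a careful person would: the job done as asked, in the order asked, and still so for the second after the job is handed in, with the robot touching nothing.
It also fails if it takes over 72 s, if anything falls off the work surface, if the arm or the gripper's body presses on something with over 40 N, if the wrist force passes 120 N, or if a joint passes its speed limit or range.

### The arm

A 7-joint arm with a two-finger parallel gripper is mounted at the origin on the work surface. World frame = base frame: x ahead of the robot, y to its left, z up, the work surface at z = 0. Lengths are in m, angles in rad, forces in N, time in s.
With the tool pointing down it reaches from about 0.4 to 0.85 m from the base axis. Payload 4.5 kg.
Tool frame: the origin (TCP) lies at the very end of the fingers, on their centre line; the grasp point (between the pads) lies 19 mm behind it; z points along the fingers, y is the line along which they close (so a half turn about z gives the same grasp; the last joint's range is limited). The gripper opens to 85 mm and grips with 20 to 120 N. Pads are 22 mm wide; open, the fingers measure 114 mm over their backs; the gripper's body (76 mm by 85 mm) begins 54 mm behind the grasp point. The pads swing forward as they close: fully open they stand 13 mm farther back than shut.
Start: joints at [1.272, 0.689, -0.195, 1.565, 0.157, 0.902, -0.215], TCP at [0.204, -0.591, 0.211] pointing down, gripper open.
Joint ranges: [-3.01, 3.01], [-0.46, 2.08], [-1.47, 1.51], [0.13, 2.56], [-1, 4.14], [0.04, 2.09], [-2.66, 2.66]. Speed limits (rad/s): [2.57, 2.57, 3.14, 3.14, 3.14, 3.14, 3.14].

### API

Orientations are given as a unit quaternion [w, x, y, z].
In Python, from cell import robot gives the robot as it stands. The module is installed in compiled form; this text tells all that it offers.
- The arm moves only by the tool apply_moves, never from a script. Its argument "moves" is a list of rows, each an object of numbers: "dx", "dy", "dz": the shift along the tool's x, y, z in mm; "twist": the turn about the tool's z in degrees; "fingers": the gripper's target within -1 to 1 (fully open at 1, half-way at 0, shut at -1). A call has exactly 5 rows; each row is the pose to reach, as a shift and turn from the pose commanded when the call began, along the tool's axes at that moment; what a row does not reach only later rows make up. A row lasts 1/10 s, in which the tool goes at most 50 mm and 8.59 degrees, less where a joint would pass 70% of its speed; a pose out of reach is approached as far as the arm can. A call with a gripper value outside its range is refused whole. The fingers move at their own pace and stop on an object; "newtons" is the grip in N (left out, the last holds). Time passes only in rows, so rows that repeat a pose let the fingers close, or fill a call up. It gives the time, the measured TCP pose, the force, the opening and the grip force at its end, in the units of the state.
- robot.read_state(): the state, without advancing time (a new reading comes with each control period).
- robot.snapshot(name): name is "scene" or "top" or "wrist"; returns a dict with "color" (384x512x3 uint8, blue, green, red), "depth" (384x512 float32, m along the optical axis (not along the pixel's ray), 0 where there is no reading), "mtx" (3x3 intrinsics, pixels), "extrinsics" (4x4, takes a point from world to camera coordinates). Camera axes: x right, y down, z forward; pixel columns grow to the right and rows downward; lengths in m; the calibration is good to about 2 mm. A picture is of the moment at which its call begins.
- robot.close_job(): hands the job in; it is judged then, once.
Trained networks look in the newest picture that a camera, given by its name, has taken for a name from the list of things; names that differ only in an ending like _2 or _b are one class to them, and where a whole thing is asked for, a point or a joint stands for the part that bears it (a point fixed in the world has none). Each returns a list of dicts, best first, with "conf" (0 to 1); they miss things now and then, are a little off and sometimes report something else, mostly with a low value. They report only what shows in the picture. A call takes as long as a camera call. They do not tell look-alikes from the thing itself.
- robot.masks_of(query, camera): "region" (384x512 bool, what is visible of it) and "location" ([row, column] in pixels, amid what is visible of it).
The state is a dict: "time": time; "joint_pos": joint angles; "joint_vel": joint speeds; "effort": joint torques, N m; "eef_pos": TCP position; "ee_rot": TCP orientation; "force": force on the tool from outside, world axes, zero at the start; "moment": the same for the moment, N m; "gripper_width": finger opening in m; "gripper_force": force on a finger pad.
Only numpy, scipy, OpenCV 4.12 (cv2) and the standard library are available. Lean on these libraries where they do the work, as an engineer would, in place of code of your own. Each camera call takes 0.05 s, during which the arm holds its last target. There are 200 camera calls.

## Working session

There is one attempt and no reset: what is moved stays moved. The work goes in short steps, Python scripts to look and compute and a tool call to move; the robot and the scene stay as the last step left them, time stands still between calls to the robot, and variables do not carry over. Pictures are saved under pics/ and viewed, at most 10 in all, crops included, and the job is handed in when it is done.

Besides the shell and the picture viewer there is one more tool, called after "Request:" by a JSON object that holds its "api" and its "payload". apply_moves: Moves the arm, as the interface text tells. Its arguments: {"type":"object","properties":{"moves":{"type":"array"},"newtons":{"type":"number"}},"required":["moves"]}

```bash
mkdir -p pics; cat > h.py <<'E'
from cell import robot
import numpy as np, cv2
from scipy.spatial.transform import Rotation as R
def pts(s,mask=None):
    d=s["depth"];K=s["mtx"];v,u=np.nonzero((d>0)&(mask if mask is not None else True))
    z=d[v,u];p=np.c_[(u-K[0,2])*z/K[0,0],(v-K[1,2])*z/K[1,1],z]
    E=s["extrinsics"];return (p-E[:3,3])@E[:3,:3]
def rot(st): q=st["ee_rot"];return R.from_quat([q[1],q[2],q[3],q[0]])
def delta(target):
    st=robot.read_state();return rot(st).inv().apply(np.array(target)-st["eef_pos"])*1000
E
python3 - <<'E'
from h import *
st=robot.read_state();print(st["eef_pos"],rot(st).as_matrix().round(3),st["time"])
ims=[]
for c in["scene","top"]:
    s=robot.snapshot(c);ims.append(s["color"])
    for n in["cabinet","drawer_pull","case_orange","case_blue","lane_orange","lane_blue","mug","ring_gauge","mouse","caliper","phone"]:
        for m in robot.masks_of(n,c)[:3]:
            if m["conf"]<.3: continue
            p=pts(s,m["region"])
            if len(p): print(c,n,round(m["conf"],2),m["location"],len(p),np.median(p,0).round(3),np.percentile(p,3,0).round(3),np.percentile(p,97,0).round(3))
cv2.imwrite("pics/a.png",ims[0]);cv2.imwrite("pics/b.png",ims[1])
E
```

```text
[ 0.20392788 -0.5900537   0.20976166] [[ 0.945  0.327 -0.001]
 [ 0.327 -0.945  0.002]
 [-0.    -0.002 -1.   ]] 0.0
scene cabinet 0.91 [114.0, 303.5] 12516 [ 0.74  -0.156  0.2  ] [ 0.641 -0.333  0.037] [0.908 0.015 0.221]
scene drawer_pull 0.72 [156.6, 304.2] 1751 [ 0.653 -0.147  0.095] [ 0.616 -0.317  0.029] [0.67  0.012 0.119]
scene case_blue 0.77 [274.5, 217.7] 243 [0.32  0.145 0.028] [0.288 0.129 0.023] [0.356 0.159 0.033]
scene case_blue 0.73 [201.1, 206.6] 535 [0.53  0.164 0.12 ] [0.481 0.142 0.094] [0.579 0.189 0.136]
scene case_blue 0.62 [285.6, 176.4] 292 [0.296 0.275 0.028] [0.264 0.252 0.01 ] [0.329 0.299 0.033]
scene lane_orange 0.93 [202.7, 174.9] 1623 [0.537 0.269 0.078] [0.427 0.23  0.021] [0.646 0.307 0.114]
scene lane_blue 0.98 [185.3, 205.7] 972 [0.58  0.172 0.091] [0.44  0.13  0.045] [0.661 0.209 0.115]
scene mug 0.66 [201.9, 109.2] 862 [0.565 0.48  0.053] [0.52  0.435 0.003] [0.622 0.511 0.097]
scene mug 0.48 [158.1, 305.4] 1743 [ 0.653 -0.15   0.095] [ 0.612 -0.318  0.029] [0.67  0.009 0.119]
scene ring_gauge 0.73 [148.5, 196.5] 279 [0.745 0.201 0.021] [ 0.715  0.
[... 938 characters left out ...]
.162 0.032]
top lane_orange 0.57 [191.6, 172.9] 1526 [0.543 0.269 0.079] [0.431 0.231 0.045] [0.648 0.305 0.113]
top lane_orange 0.36 [187.6, 112.9] 823 [0.569 0.481 0.046] [0.525 0.434 0.001] [0.626 0.51  0.097]
top lane_blue 0.97 [173.2, 205.9] 827 [0.608 0.17  0.094] [0.443 0.131 0.04 ] [0.669 0.207 0.114]
top mug 0.62 [189.5, 109.3] 811 [0.569 0.481 0.047] [0.525 0.434 0.001] [0.627 0.51  0.097]
top ring_gauge 0.62 [139.4, 204.4] 224 [0.748 0.197 0.021] [0.721 0.171 0.008] [0.776 0.225 0.028]
top mouse 0.67 [260.0, 381.1] 584 [ 0.344 -0.384  0.029] [ 0.297 -0.41   0.015] [ 0.391 -0.36   0.036]
top caliper 0.95 [240.8, 123.5] 603 [0.412 0.445 0.009] [0.304 0.38  0.001] [0.492 0.488 0.017]
```

View pics/a.png

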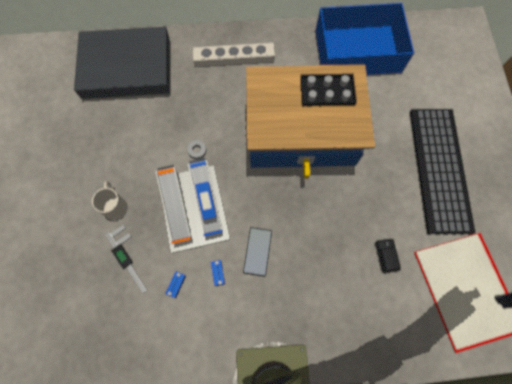

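View pics/b.png

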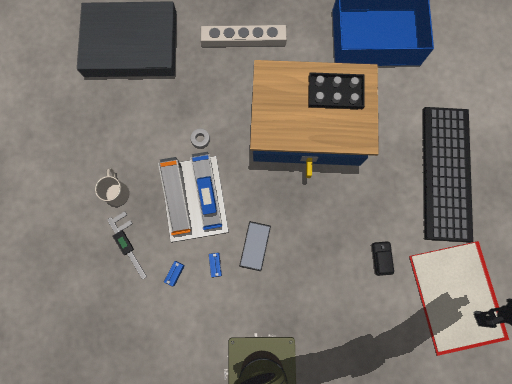

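The top view shows the pull at (310,170), the cabinet at (314,110), the orange lane at (175,197) and the blue lane at (205,190). Three things could be taken for case_blue: (207,195) in the lane, and two short ones on the bench at (215,265) and (174,273). The one in the lane is the full 110 mm. The orange case is still hidden in the drawer. Next I'll measure precisely.

```bash
python3 - <<'E'
from h import *
for c in["scene","top"]:
    s=robot.snapshot(c);hsv=cv2.cvtColor(s["color"],cv2.COLOR_BGR2HSV);H,S,V=cv2.split(hsv)
    P=np.zeros(H.shape+(3,));m=s["depth"]>0;P[m]=pts(s)
    def reg(x0,x1,y0,y1,z0,z1):return m&(P[...,0]>x0)&(P[...,0]<x1)&(P[...,1]>y0)&(P[...,1]<y1)&(P[...,2]>z0)&(P[...,2]<z1)
    def rect(n,k):
        q=P[k];r=cv2.minAreaRect((q[:,:2]*1000).astype(np.float32));print(c,n,len(q),np.round(r[0],1),np.round(r[1],1),round(r[2],2),np.percentile(q[:,2],[3,50,97]).round(3))
    rect("board",reg(.6,1,-.4,.1,.192,.208))
    y=(abs(H.astype(int)-26)<6)&(S>120)&reg(.5,.72,-.25,-.05,.05,.15);rect("pull",y);print(P[y].min(0).round(3),P[y].max(0).round(3))
    f=reg(.55,.72,-.35,.05,.107,.125);rect("drawertop",f)
    b=(abs(H.astype(int)-110)<12)&(S>120)
    rect("blue top-ish",b&reg(.46,.61,.1,.22,.075,.145))
    o=(H<16)&(S>120);rect("orange low",o&reg(.38,.5,.2,.35,.02,.1));rect("orange hi",o&reg(.58,.7,.18,.35,.02,.16))
    rect("blue low",b&reg(.38,.475,.1,.25,.02,.1));rect("blue hi",b&reg(.61,.7,.1,.25,.02,.16))
    fl=reg(.46,.64,.22,.32,.05,.13)&(S<60);q=P[fl];A=np.c_[q[:,:2],np.ones(len(q))];k=np.linalg.lstsq(A,q[:,2],rcond=None)[0];print("plane",k.round(4));rect("ofloor",fl)
    big=cv2.resize(s["color"][100:250,120:360],None,fx=3.3,fy=3.3,interpolation=2)
    if c=="top":cv2.imwrite("pics/c.png",big)
E
```

```text
scene board 9359 [ 779.1 -160.9] [369.9 283.1] 86.93 [0.197 0.201 0.206]
scene pull 123 [ 621.1 -151.5] [21.8 60.5] 78.17 [0.076 0.103 0.108]
[ 0.59  -0.168  0.067] [ 0.649 -0.143  0.11 ]
scene drawertop 654 [ 632.2 -153.2] [352.2  70. ] 87.29 [0.109 0.116 0.122]
scene blue top-ish 284 [528.  163.7] [101.3  38.7] 9.39 [0.102 0.118 0.138]
scene orange low 60 [428.  248.6] [15.9 55.3] 8.75 [0.046 0.066 0.071]
scene orange hi 67 [635.4 284.5] [14.7 48.4] 9.83 [0.108 0.112 0.117]
scene blue low 38 [440.5 150.4] [ 8.4 49.6] 6.12 [0.063 0.067 0.07 ]
scene blue hi 40 [650.5 185.4] [ 9.4 41.7] 7.73 [0.109 0.112 0.115]
plane [ 0.3239  0.0527 -0.1085]
scene ofloor 1183 [547.4 270.3] [183.8  60.6] 9.11 [0.054 0.082 0.11 ]
top board 10482 [ 782.7 -162.2] [371.3 282.5] 86.96 [0.196 0.2   0.206]
top pull 116 [ 623.1 -152. ] [14.7 58.4] 87.76 [0.08  0.102 0.108]
[ 0.594 -0.16   0.078] [ 0.652 -0.144  0.113]
top drawertop 427 [ 630.2 -153.1] [350.6  70.9] 87.01 [0.108 0.115 0.12 ]
top blue top-ish 368 [536.9 164.3] [111.7  41. ] 9.32 [0.099 0.119 0.137]
top orange low 70 [430.8 249.1] [13.5 58.6] 8.84 [0.051 0.065 0.069]
top orange hi 67 [636.  283.5] [13.2 53.6] 9.72 [0.105 0.111 0.116]
top blue low 63 [446.9 150.3] [13.4 56.5] 10.15 [0.05  0.064 0.072]
top blue hi 55 [653.4 185.4] [10.3 46.8] 8.99 [0.106 0.111 0.115]
plane [ 0.3262  0.059  -0.1134]
top ofloor 1155 [550.1 269.4] [188.4  61.2] 9.28 [0.052 0.081 0.11 ]
```

View pics/c.png

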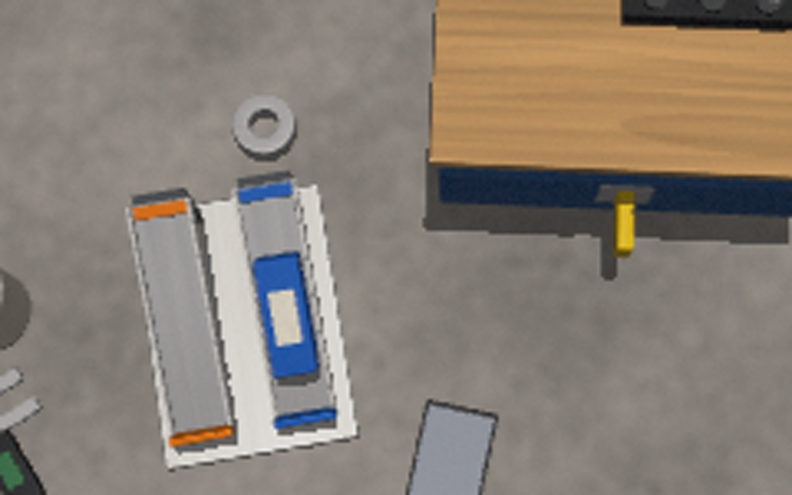

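Besides the case in the blue lane, the look-alikes are the two short blue boxes at (215,265) and (174,273). The crop shows the lane case is full length with a white label, about 112 x 41 mm, so it's the right one. The drawer is already about 14 mm out. That means a vertical tool can grip the end of the fin and still clear the top board.

Request:
{"api": "apply_moves", "payload": {"moves": [{"dx": 42,"dy": -23.4,"twist": 4.4,"fingers": 1},{"dx": 84,"dy": -46.8,"twist": 8.8,"fingers": 1},{"dx": 126,"dy": -70.2,"twist": 13.2,"fingers": 1},{"dx": 168,"dy": -93.6,"twist": 17.7,"fingers": 1},{"dx": 210,"dy": -117,"twist": 22.2,"fingers": 1}]}}

```text
invalid input
```

Request:
{"api": "apply_moves", "payload": {"moves": [{"dx": 30,"dy": -37,"fingers": 1},{"dx": 60,"dy": -74,"fingers": 1},{"dx": 90,"dy": -111,"fingers": 1},{"dx": 120,"dy": -148,"fingers": 1},{"dx": 150,"dy": -185,"fingers": 1}]}}

```text
invalid input
```

Request:
{"api": "apply_moves", "payload": {"moves": [{"dx": 23,"dy": -29,"fingers": 1},{"dx": 46,"dy": -58,"fingers": 1},{"dx": 68,"dy": -86,"fingers": 1},{"dx": 68,"dy": -86,"fingers": 1},{"dx": 68,"dy": -86,"fingers": 1}]}}

```text
invalid input
```

```bash
python3 - <<'E'
from h import *
st=robot.read_state();print(st["time"],st["eef_pos"],rot(st).as_matrix().round(3),st["joint_pos"])
s=robot.snapshot("wrist");E=s["extrinsics"];c=-E[:3,:3].T@E[:3,3];print("cam in tool",delta(c),"axis",rot(st).inv().apply(E[2,:3]))
H,S,V=cv2.split(cv2.cvtColor(s["color"],cv2.COLOR_BGR2HSV))
P=np.zeros(H.shape+(3,));m=s["depth"]>0;P[m]=pts(s)
k=m&(abs(H.astype(int)-26)<7)&(S>120)&(P[...,2]>.09)&(P[...,2]<.115)&(P[...,0]<.68)
print(k.sum(),np.percentile(P[k],[0,2,50,98,100],axis=0).round(4),cv2.minAreaRect((P[k][:,:2]*1000).astype(np.float32)))
b=m&(P[...,2]>.19)&(P[...,2]<.21)
if b.sum(): print("board xmin",np.percentile(P[b][:,0],[0,2,50]))
cv2.imwrite("pics/d.png",s["color"])
E
```

```text
1.3 [ 0.2042516  -0.59072206  0.2106292 ] [[ 0.945  0.327  0.   ]
 [ 0.327 -0.945 -0.   ]
 [ 0.     0.    -1.   ]] [ 1.2717709   0.68908885 -0.19462996  1.5652822   0.1572942   0.90249659
 -0.21509199]
cam in tool [  68.97694151    0.4632727  -163.46489018] axis [-2.71117740e-01 -8.39454952e-04  9.62545826e-01]Traceback (most recent call last):
  File "<stdin>", line 7, in <module>
    return _quantile_unchecked(
        a, q, axis, out, overwrite_input, method, keepdims, weights)
    return _ureduce(a,
                    func=_quantile_ureduce_func,
    ...<5 lines>...
                    overwrite_input=overwrite_input,
                    method=method)
    r = func(a, **kwargs)
    result = _quantile(arr,
                       quantiles=q,
    ...<2 lines>...
                       out=out,
                       weights=wgt)
    slices_having_nans = np.isnan(arr[-1, ...])
                                  ~~~^^^^^^^^^
IndexError: index -1 is out of bounds for axis 0 with size 0
```

Request:
{"api": "apply_moves", "payload": {"moves": [{"dx": 42,"dy": -23.4,"dz": 0,"twist": 4.4,"fingers": 1},{"dx": 84,"dy": -46.8,"dz": 0,"twist": 8.8,"fingers": 1},{"dx": 126,"dy": -70.2,"dz": 0,"twist": 13.2,"fingers": 1},{"dx": 168,"dy": -93.6,"dz": 0,"twist": 17.7,"fingers": 1},{"dx": 210,"dy": -117,"dz": 0,"twist": 22.2,"fingers": 1}], "newtons": 60}}

```text
time: 1.85
eef_pos: [0.3656, -0.4101, 0.2108]
ee_rot: [0.0, 1.0, -0.029, 0.0]
force: [0.5, -0.4, 0.7]
gripper_width: 0.0855
gripper_force: 0.0
```

Request:
{"api": "apply_moves", "payload": {"moves": [{"dx": 30,"dy": -37,"dz": 0,"twist": 0,"fingers": 1},{"dx": 60,"dy": -74,"dz": 0,"twist": 0,"fingers": 1},{"dx": 90,"dy": -111,"dz": 0,"twist": 0,"fingers": 1},{"dx": 120,"dy": -148,"dz": 0,"twist": 0,"fingers": 1},{"dx": 150,"dy": -185,"dz": 0,"twist": 0,"fingers": 1}]}}

```text
time: 2.35
eef_pos: [0.5256, -0.2334, 0.2108]
ee_rot: [0.0, 1.0, -0.027, 0.0]
force: [0.3, -1.2, -0.4]
gripper_width: 0.0856
gripper_force: 0.0
```

Request:
{"api": "apply_moves", "payload": {"moves": [{"dx": 23,"dy": -29,"dz": 0,"twist": 0,"fingers": 1},{"dx": 46,"dy": -58,"dz": 0,"twist": 0,"fingers": 1},{"dx": 68,"dy": -86,"dz": 0,"twist": 0,"fingers": 1},{"dx": 68,"dy": -86,"dz": 0,"twist": 0,"fingers": 1},{"dx": 68,"dy": -86,"dz": 0,"twist": 0,"fingers": 1}]}}

```text
time: 2.85
eef_pos: [0.5972, -0.1519, 0.2104]
ee_rot: [0.0, 1.0, -0.026, -0.0]
force: [0.5, 0.1, 0.0]
gripper_width: 0.0854
gripper_force: 0.0
```

```bash
python3 - <<'E'
from h import *
st=robot.read_state();print(st["time"],st["eef_pos"],rot(st).as_matrix().round(3),st["joint_pos"])
s=robot.snapshot("wrist")
H,S,V=cv2.split(cv2.cvtColor(s["color"],cv2.COLOR_BGR2HSV))
P=np.zeros(H.shape+(3,));m=s["depth"]>0;P[m]=pts(s)
k=m&(abs(H.astype(int)-26)<7)&(S>120)&(P[...,2]>.09)&(P[...,2]<.115)&(P[...,0]<.68)
if k.sum():print(k.sum(),np.percentile(P[k],[0,2,50,98,100],axis=0).round(4),cv2.minAreaRect((P[k][:,:2]*1000).astype(np.float32)))
b=m&(P[...,2]>.19)&(P[...,2]<.21)
if b.sum(): print("board xmin",np.percentile(P[b][:,0],[0,2,50]))
cv2.imwrite("pics/d.png",s["color"])
E
```

```text
2.85 [ 0.59718468 -0.15188764  0.21038262] [[ 0.999 -0.052 -0.   ]
 [-0.052 -0.999 -0.   ]
 [-0.     0.    -1.   ]] [ 0.18253827  0.67326442 -0.0148219   1.59921332  0.01216881  0.86950348
 -1.46007008]
510 [[ 0.594  -0.1618  0.1003]
 [ 0.595  -0.1614  0.1015]
 [ 0.6118 -0.1537  0.1039]
 [ 0.6275 -0.1462  0.1054]
 [ 0.6279 -0.1452  0.1058]] ((610.9947509765625, -153.50762939453125), (15.410791397094727, 33.51063919067383), 87.34906005859375)
board xmin [0.63335556 0.64135706 0.68732043]
```

View pics/d.png

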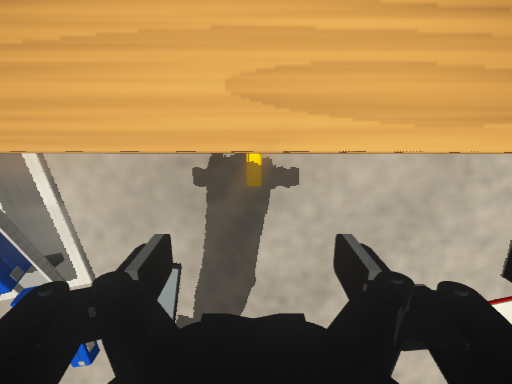

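The wrist view shows the yellow fin at (254,170), centred between the open fingers, with the board edge above it at row 153. I'll descend and grip.

Request:
{"api": "apply_moves", "payload": {"moves": [{"dx": -1,"dy": 1,"dz": 40,"twist": 0,"fingers": 1},{"dx": -1,"dy": 1,"dz": 75,"twist": 0,"fingers": 1},{"dx": -1,"dy": 1,"dz": 105,"twist": 0,"fingers": 1},{"dx": -1,"dy": 1,"dz": 125,"twist": 0,"fingers": 1},{"dx": -1,"dy": 1,"dz": 132,"twist": 0,"fingers": 1}]}}

```text
time: 3.4
eef_pos: [0.5932, -0.1556, 0.0766]
ee_rot: [0.0, 1.0, -0.029, -0.002]
force: [0.2, 0.4, -0.3]
gripper_width: 0.0854
gripper_force: 0.0
```

Request:
{"api": "apply_moves", "payload": {"moves": [{"dx": 0,"dy": 0,"dz": 0,"twist": 0,"fingers": -1},{"dx": 0,"dy": 0,"dz": 0,"twist": 0,"fingers": -1},{"dx": 0,"dy": 0,"dz": 0,"twist": 0,"fingers": -1},{"dx": 0,"dy": 0,"dz": 0,"twist": 0,"fingers": -1},{"dx": 0,"dy": 0,"dz": 0,"twist": 0,"fingers": -1}], "newtons": 60}}

```text
time: 3.9
eef_pos: [0.5966, -0.1527, 0.0796]
ee_rot: [-0.001, 1.0, -0.027, 0.001]
force: [-3.4, -4.2, 9.1]
gripper_width: 0.0132
gripper_force: 61.0
```

Request:
{"api": "apply_moves", "payload": {"moves": [{"dx": -10,"dy": 0,"dz": 0,"twist": 0,"fingers": -1},{"dx": -28,"dy": 0,"dz": 0,"twist": 0,"fingers": -1},{"dx": -50,"dy": 0,"dz": 0,"twist": 0,"fingers": -1},{"dx": -75,"dy": 0,"dz": 0,"twist": 0,"fingers": -1},{"dx": -100,"dy": 0,"dz": 0,"twist": 0,"fingers": -1}]}}

```text
time: 4.4
eef_pos: [0.4986, -0.1476, 0.0798]
ee_rot: [-0.0, 1.0, -0.027, 0.003]
force: [3.2, 2.4, 0.2]
gripper_width: 0.0125
gripper_force: 59.1
```

Request:
{"api": "apply_moves", "payload": {"moves": [{"dx": -20,"dy": 0,"dz": 0,"twist": 0,"fingers": -1},{"dx": -36,"dy": 0,"dz": 0,"twist": 0,"fingers": -1},{"dx": -45,"dy": 0,"dz": 0,"twist": 0,"fingers": -1},{"dx": -50,"dy": 0,"dz": 0,"twist": 0,"fingers": -1},{"dx": -53,"dy": 0,"dz": 0,"twist": 0,"fingers": -1}]}}

```text
time: 4.9
eef_pos: [0.4448, -0.1447, 0.0797]
ee_rot: [-0.0, 1.0, -0.027, 0.002]
force: [1.8, 2.6, 6.2]
gripper_width: 0.0121
gripper_force: 60.0
```

Request:
{"api": "apply_moves", "payload": {"moves": [{"dx": -2,"dy": 0,"dz": 0,"twist": 0,"fingers": -1},{"dx": -4,"dy": 0,"dz": 0,"twist": 0,"fingers": -1},{"dx": -6,"dy": 0,"dz": 0,"twist": 0,"fingers": -1},{"dx": -6,"dy": 0,"dz": 0,"twist": 0,"fingers": -1},{"dx": -6,"dy": 0,"dz": 0,"twist": 0,"fingers": -1}]}}

```text
time: 5.4
eef_pos: [0.4447, -0.1447, 0.0797]
ee_rot: [0.0, 1.0, -0.026, 0.007]
force: [8.1, 3.1, 0.2]
gripper_width: 0.0124
gripper_force: 59.0
```

```bash
python3 - <<'E'
from h import *
s=robot.snapshot("top");H,S,V=cv2.split(cv2.cvtColor(s["color"],cv2.COLOR_BGR2HSV))
P=np.zeros(H.shape+(3,));m=s["depth"]>0;P[m]=pts(s)
a=np.deg2rad(-3.06);o=np.array([.6661,-.1554])
X=(P[...,0]-o[0])*np.cos(a)+(P[...,1]-o[1])*np.sin(a);Y=-(P[...,0]-o[0])*np.sin(a)+(P[...,1]-o[1])*np.cos(a)
f=m&(P[...,2]>.105)&(P[...,2]<.125)&(abs(Y)>.07)&(abs(Y)<.16)&(X<-.05);print("front",np.percentile(X[f],[1,5,50,95,99]).round(4))
def box(n,k):
    k=k&m&(X>-.155)&(X<-.02)&(P[...,2]>.068)&(P[...,2]<.09)
    print(n,k.sum(),[np.percentile(A[k],[1,50,99]).round(4) for A in(X,Y,P[...,2])] if k.sum() else "")
box("or",(H<18)&(S>130));box("gn",(H>40)&(H<85)&(S>80));box("gy",S<60)
cv2.imwrite("pics/e.png",cv2.resize(s["color"][100:260,180:420],None,fx=3.3,fy=3.3,interpolation=2))
E
```

```text
front [-0.6146 -0.6074 -0.157  -0.1497 -0.1482]
or 256 [array([-0.1144, -0.0722, -0.0211]), array([-0.0193,  0.0053,  0.0224]), array([0.0698, 0.0777, 0.083 ])]
gn 267 [array([-0.1122, -0.0664, -0.0209]), array([-0.1075, -0.0846, -0.064 ]), array([0.0709, 0.0777, 0.0842])]
gy 1236 [array([-0.154 , -0.0917, -0.0226]), array([-0.1616,  0.1022,  0.6578]), array([0.0686, 0.0784, 0.0897])]
```

View pics/e.png

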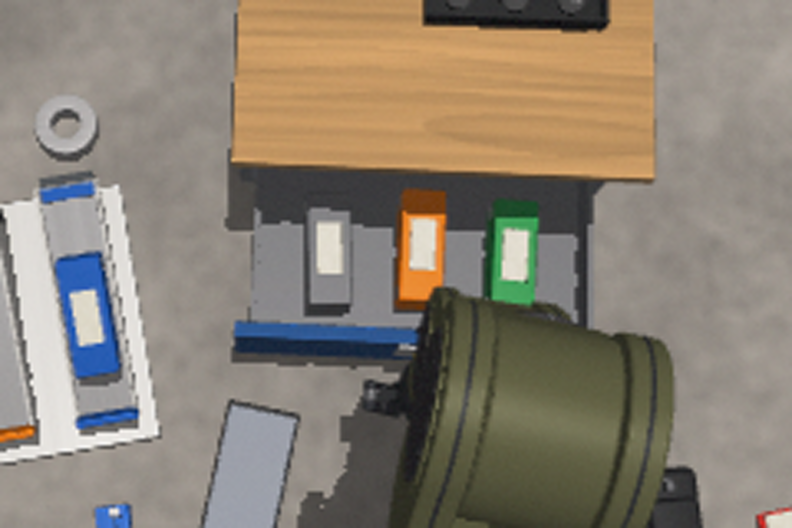

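The force rose to 8 N with no further travel, so the drawer is at its stop. The crop shows the orange case in the middle at (423,250), grey at (329,255) and green at (514,250). I'll release the pull, rise, and make a half turn so the camera faces away from the board.

Request:
{"api": "apply_moves", "payload": {"moves": [{"dx": 6,"dy": 0,"dz": 0,"twist": 0,"fingers": 1},{"dx": 6,"dy": 0,"dz": 0,"twist": 0,"fingers": 1},{"dx": 6,"dy": 0,"dz": 0,"twist": 0,"fingers": 1},{"dx": 6,"dy": 0,"dz": -40,"twist": 0,"fingers": 1},{"dx": 6,"dy": 0,"dz": -85,"twist": -8,"fingers": 1}]}}

```text
time: 5.95
eef_pos: [0.4405, -0.1452, 0.163]
ee_rot: [-0.0, 0.999, 0.044, -0.003]
force: [1.0, -0.4, -0.9]
gripper_width: 0.0832
gripper_force: 0.0
```

Request:
{"api": "apply_moves", "payload": {"moves": [{"dx": 17,"dy": -3,"dz": -40,"twist": -8.6,"fingers": 1},{"dx": 45,"dy": -9,"dz": -50,"twist": -17.2,"fingers": 1},{"dx": 74,"dy": -15,"dz": -50,"twist": -25.8,"fingers": 1},{"dx": 102,"dy": -20,"dz": -50,"twist": -34.4,"fingers": 1},{"dx": 129,"dy": -22,"dz": -50,"twist": -43,"fingers": 1}]}}

```text
time: 6.45
eef_pos: [0.5696, -0.1122, 0.2134]
ee_rot: [-0.0, 0.913, 0.408, -0.001]
force: [0.2, -0.3, 0.4]
gripper_width: 0.0854
gripper_force: 0.0
```

Request:
{"api": "apply_moves", "payload": {"moves": [{"dx": 0,"dy": 0,"dz": 0,"twist": -8.5,"fingers": 1},{"dx": 0,"dy": 0,"dz": 0,"twist": -17,"fingers": 1},{"dx": 0,"dy": 0,"dz": 0,"twist": -25.5,"fingers": 1},{"dx": 0,"dy": 0,"dz": 0,"twist": -34,"fingers": 1},{"dx": 0,"dy": 0,"dz": 0,"twist": -42.5,"fingers": 1}]}}

```text
time: 6.95
eef_pos: [0.5683, -0.1133, 0.2129]
ee_rot: [-0.001, 0.703, 0.711, -0.001]
force: [-0.3, 0.0, 0.4]
gripper_width: 0.0853
gripper_force: 0.0
```

Request:
{"api": "apply_moves", "payload": {"moves": [{"dx": 0,"dy": 0,"dz": 0,"twist": -8.5,"fingers": 1},{"dx": 0,"dy": 0,"dz": 0,"twist": -17,"fingers": 1},{"dx": 0,"dy": 0,"dz": 0,"twist": -25.5,"fingers": 1},{"dx": 0,"dy": 0,"dz": 0,"twist": -34,"fingers": 1},{"dx": 0,"dy": 0,"dz": 0,"twist": -42.5,"fingers": 1}]}}

```text
time: 7.45
eef_pos: [0.5683, -0.1134, 0.2129]
ee_rot: [-0.001, 0.397, 0.918, -0.001]
force: [0.2, -0.4, 0.7]
gripper_width: 0.0855
gripper_force: 0.0
```

Request:
{"api": "apply_moves", "payload": {"moves": [{"dx": 0,"dy": 0,"dz": 0,"twist": -8.5,"fingers": 1},{"dx": 0,"dy": 0,"dz": 0,"twist": -17,"fingers": 1},{"dx": 0,"dy": 0,"dz": 0,"twist": -25.5,"fingers": 1},{"dx": 0,"dy": 0,"dz": 0,"twist": -34,"fingers": 1},{"dx": 0,"dy": 0,"dz": 0,"twist": -42.5,"fingers": 1}]}}

```text
time: 7.95
eef_pos: [0.5684, -0.1135, 0.2128]
ee_rot: [-0.001, 0.038, 0.999, -0.001]
force: [0.6, 0.2, 0.1]
gripper_width: 0.0858
gripper_force: 0.0
```

```bash
python3 - <<'E'
from h import *
st=robot.read_state();print(st["time"],st["eef_pos"],rot(st).as_matrix().round(3),st["joint_pos"])
a=np.deg2rad(-3.06);o=np.array([.6661,-.1554])
for c in["wrist","top"]:
    s=robot.snapshot(c);H,S,V=cv2.split(cv2.cvtColor(s["color"],cv2.COLOR_BGR2HSV))
    P=np.zeros(H.shape+(3,));m=s["depth"]>0;P[m]=pts(s)
    X=(P[...,0]-o[0])*np.cos(a)+(P[...,1]-o[1])*np.sin(a);Y=-(P[...,0]-o[0])*np.sin(a)+(P[...,1]-o[1])*np.cos(a)
    k=m&(H<18)&(S>130)&(X>-.15)&(X<.05)&(abs(Y)<.1)&(P[...,2]>.073)&(P[...,2]<.09)
    if k.sum():
        print(c,k.sum(),[np.percentile(A[k],[0,2,50,98,100]).round(4) for A in(X,Y,P[...,2])],cv2.minAreaRect((P[k][:,:2]*1000).astype(np.float32)))
    f=m&(P[...,2]>.105)&(P[...,2]<.125)&(abs(Y)<.16)&(X<-.05)&(X>-.25)
    if f.sum():print("front",np.percentile(X[f],[1,5,50,95,99]).round(4))
    if c=="wrist":cv2.imwrite("pics/f.png",s["color"])
E
```

```text
7.95 [ 0.56837219 -0.11346243  0.21280785] [[-0.997  0.075 -0.003]
 [ 0.075  0.997 -0.001]
 [ 0.003 -0.002 -1.   ]] [ 0.61836627  0.76659815 -0.92252821  1.6809087   0.68999839  1.05543417
  0.96527809]
wrist 1362 [array([-0.1163, -0.1152, -0.0684, -0.0082, -0.0068]), array([-0.0211, -0.0201,  0.0026,  0.021 ,  0.0215]), array([0.073 , 0.0753, 0.0779, 0.0794, 0.08  ])] ((604.7327880859375, -151.89744567871094), (41.84082794189453, 109.21856689453125), 86.14991760253906)
front [-0.1968 -0.1644 -0.1574 -0.1503 -0.1495]
top 150 [array([-0.1147, -0.1139, -0.0954, -0.0644, -0.0627]), array([-0.0195, -0.017 ,  0.0024,  0.0218,  0.0223]), array([0.073 , 0.0736, 0.0776, 0.0838, 0.0862])] ((577.3811645507812, -149.55882263183594), (41.736915588378906, 51.862586975097656), 87.95916748046875)
front [-0.2107 -0.1657 -0.1572 -0.1489 -0.1479]
```

View pics/f.png

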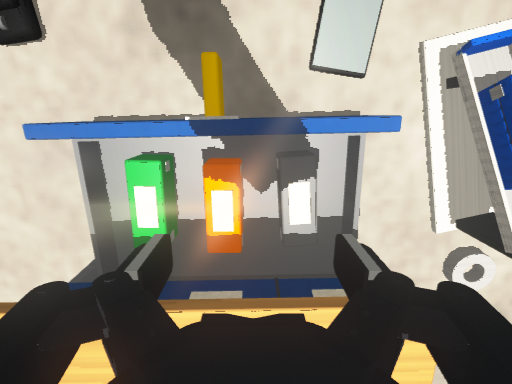

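The wrist view shows the orange case at (223,205), with green and grey either side of it and the drawer at its stop. I'll move over the orange case and descend.

Request:
{"api": "apply_moves", "payload": {"moves": [{"dx": -12,"dy": -20,"dz": 0,"twist": -0.6,"fingers": 1},{"dx": -20.5,"dy": -35.8,"dz": 20,"twist": -0.6,"fingers": 1},{"dx": -20.5,"dy": -35.8,"dz": 50,"twist": -0.6,"fingers": 1},{"dx": -20.5,"dy": -35.8,"dz": 85,"twist": -0.6,"fingers": 1},{"dx": -20.5,"dy": -35.8,"dz": 115,"twist": -0.6,"fingers": 1}]}}

```text
time: 8.55
eef_pos: [0.586, -0.1507, 0.0967]
ee_rot: [-0.001, 0.038, 0.999, -0.001]
force: [0.5, -0.7, -0.1]
gripper_width: 0.0856
gripper_force: 0.0
```

Request:
{"api": "apply_moves", "payload": {"moves": [{"dx": 0,"dy": 0,"dz": 25,"twist": 0,"fingers": 1},{"dx": 0,"dy": 0,"dz": 42,"twist": 0,"fingers": 1},{"dx": 0,"dy": 0,"dz": 52,"twist": 0,"fingers": 1},{"dx": 0,"dy": 0,"dz": 52,"twist": 0,"fingers": 1},{"dx": 0,"dy": 0,"dz": 52,"twist": 0,"fingers": 1}]}}

```text
time: 9.05
eef_pos: [0.588, -0.1498, 0.0475]
ee_rot: [0.001, 0.036, 0.999, -0.0]
force: [0.5, -0.3, 1.1]
gripper_width: 0.0857
gripper_force: 0.0
```

Request:
{"api": "apply_moves", "payload": {"moves": [{"dx": 0,"dy": 0,"dz": 0,"twist": 0,"fingers": -1},{"dx": 0,"dy": 0,"dz": 0,"twist": 0,"fingers": -1},{"dx": 0,"dy": 0,"dz": 0,"twist": 0,"fingers": -1},{"dx": 0,"dy": 0,"dz": 0,"twist": 0,"fingers": -1},{"dx": 0,"dy": 0,"dz": 0,"twist": 0,"fingers": -1}], "newtons": 50}}

```text
time: 9.55
eef_pos: [0.5879, -0.1502, 0.0475]
ee_rot: [0.001, 0.036, 0.999, -0.0]
force: [-1.0, -1.6, 6.6]
gripper_width: 0.0404
gripper_force: 50.9
```

Request:
{"api": "apply_moves", "payload": {"moves": [{"dx": 0,"dy": 0,"dz": -20,"twist": 0,"fingers": -1},{"dx": 12,"dy": 0,"dz": -45,"twist": 0,"fingers": -1},{"dx": 26,"dy": 0,"dz": -70,"twist": 0,"fingers": -1},{"dx": 28,"dy": 0,"dz": -108,"twist": 0,"fingers": -1},{"dx": 40,"dy": 0,"dz": -142,"twist": 0,"fingers": -1}]}}

```text
time: 10.05
eef_pos: [0.5474, -0.147, 0.1895]
ee_rot: [0.0, 0.035, 0.999, 0.0]
force: [0.7, -0.8, -2.6]
gripper_width: 0.0405
gripper_force: 51.9
```

Request:
{"api": "apply_moves", "payload": {"moves": [{"dx": 8,"dy": 40,"dz": 0,"twist": -2.7,"fingers": -1},{"dx": 16,"dy": 88,"dz": 0,"twist": -5.4,"fingers": -1},{"dx": 24,"dy": 137,"dz": 0,"twist": -8.1,"fingers": -1},{"dx": 32,"dy": 186,"dz": 0,"twist": -10.8,"fingers": -1},{"dx": 40,"dy": 235,"dz": 0,"twist": -13.6,"fingers": -1}]}}

```text
time: 10.55
eef_pos: [0.5232, 0.0914, 0.1882]
ee_rot: [-0.0, -0.084, 0.996, -0.0]
force: [1.0, 1.0, -2.4]
gripper_width: 0.0405
gripper_force: 51.9
```

Request:
{"api": "apply_moves", "payload": {"moves": [{"dx": -3,"dy": 47,"dz": 0,"twist": 0,"fingers": -1},{"dx": -6,"dy": 94,"dz": 0,"twist": 0,"fingers": -1},{"dx": -9,"dy": 138,"dz": 0,"twist": 0,"fingers": -1},{"dx": -12.5,"dy": 172,"dz": 0,"twist": 0,"fingers": -1},{"dx": -12.5,"dy": 172,"dz": 0,"twist": 0,"fingers": -1}]}}

```text
time: 11.05
eef_pos: [0.5055, 0.2693, 0.1892]
ee_rot: [-0.0, -0.088, 0.996, 0.003]
force: [-0.5, -0.4, -3.2]
gripper_width: 0.0402
gripper_force: 51.9
```

```bash
python3 - <<'E'
from h import *
st=robot.read_state();print(st["time"],st["eef_pos"],rot(st).as_matrix().round(3),st["joint_pos"],st["gripper_width"])
L0=np.array([.434,.2495,.043]);yw=np.deg2rad(9.5)
for c in["wrist","top","scene"]:
    s=robot.snapshot(c);H,S,V=cv2.split(cv2.cvtColor(s["color"],cv2.COLOR_BGR2HSV))
    P=np.zeros(H.shape+(3,));m=s["depth"]>0;P[m]=pts(s)
    D=P-L0;U=D[...,0]*np.cos(yw)+D[...,1]*np.sin(yw);W=-D[...,0]*np.sin(yw)+D[...,1]*np.cos(yw)
    o=m&(H<18)&(S>130)&(abs(W)<.06)&(U>-.03)&(U<.25)
    for n,k in(("case",o&(P[...,2]>.15)),("stop",o&(P[...,2]<.09)&(U<.03)),("top",o&(P[...,2]<.13)&(U>.18)),("floor",m&(S<60)&(U>.03)&(U<.19)&(abs(W)<.035)&(P[...,2]<.12))):
        if k.sum()>10:print(c,n,k.sum(),[np.percentile(A[k],[2,50,98]).round(4) for A in(U,W,P[...,2])])
    if c=="wrist":cv2.imwrite("pics/g.png",s["color"])
E
```

```text
11.05 [0.50546843 0.26930682 0.18918122] [[-0.985 -0.174 -0.001]
 [-0.174  0.985  0.007]
 [-0.     0.007 -1.   ]] [-0.06134895  0.78870931 -0.91957661  1.73231864  0.72992732  0.99687239
  0.48906733] 0.04015237092506945
wrist case 7274 [array([0.0364, 0.0547, 0.1096]), array([-0.0123,  0.0088,  0.0273]), array([0.1836, 0.2195, 0.2209])]
wrist stop 709 [array([-0.0115, -0.0039,  0.0018]), array([-0.0279, -0.004 ,  0.0284]), array([0.0469, 0.0643, 0.0681])]
wrist floor 1555 [array([0.0308, 0.0442, 0.1801]), array([-0.0299, -0.0023,  0.0294]), array([0.0517, 0.0575, 0.1124])]
top case 205 [array([0.0383, 0.0499, 0.0677]), array([-0.017 ,  0.0011,  0.0219]), array([0.1788, 0.2177, 0.2224])]
top stop 67 [array([-0.0095, -0.0047,  0.003 ]), array([-0.0272,  0.0013,  0.0285]), array([0.0481, 0.0647, 0.0731])]
top floor 322 [array([0.031 , 0.051 , 0.0842]), array([-0.0335, -0.0113,  0.0285]), array([0.0092, 0.0578, 0.0735])]
scene case 277 [array([0.0341, 0.0487, 0.1302]), array([-0.0345, -0.0015,  0.0215]), array([0.1867, 0.2184, 0.3686])]
scene stop 50 [array([-0.0135, -0.0091,  0.0015]), array([-0.0225,  0.0051,  0.0271]), array([0.0427, 0.0666, 0.0709])]
scene floor 625 [array([0.0313, 0.0717, 0.1855]), array([-0.034 , -0.0173,  0.0295]), array([0.009 , 0.0615, 0.1083])]
```

View pics/g.png

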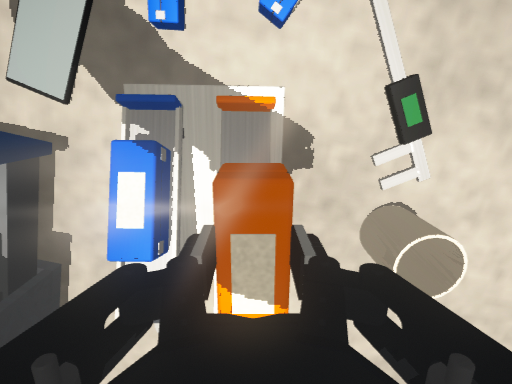

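The orange case at (253,240) is about 8 mm left of the centre of its lane. I'll correct that and lower it, with a lighter grip so it can pitch onto the slope.

Request:
{"api": "apply_moves", "payload": {"moves": [{"dx": 0,"dy": -7.7,"dz": 30,"twist": 0.3,"fingers": -1},{"dx": 0,"dy": -7.7,"dz": 55,"twist": 0.3,"fingers": -1},{"dx": 0,"dy": -7.7,"dz": 70,"twist": 0.3,"fingers": -1},{"dx": 0,"dy": -7.7,"dz": 76,"twist": 0.3,"fingers": -1},{"dx": 0,"dy": -7.7,"dz": 78,"twist": 0.3,"fingers": -1}], "newtons": 22}}

```text
time: 11.7
eef_pos: [0.5054, 0.2518, 0.1101]
ee_rot: [-0.004, -0.08, 0.997, -0.002]
force: [-11.3, -4.4, 9.9]
gripper_width: 0.0407
gripper_force: 54.3
```

Request:
{"api": "apply_moves", "payload": {"moves": [{"dx": 0,"dy": 0,"dz": 3,"twist": 0,"fingers": -1},{"dx": 0,"dy": 0,"dz": 6,"twist": 0,"fingers": -1},{"dx": 0,"dy": 0,"dz": 9,"twist": 0,"fingers": -1},{"dx": 0,"dy": 0,"dz": 12,"twist": 0,"fingers": -1},{"dx": 0,"dy": 0,"dz": 15,"twist": 0,"fingers": -1}]}}

```text
time: 12.2
eef_pos: [0.504, 0.2534, 0.0961]
ee_rot: [-0.004, -0.081, 0.997, -0.001]
force: [-12.6, -0.6, 8.4]
gripper_width: 0.0406
gripper_force: 56.7
```

The earlier offset was mostly unsettled motion, so the case is now about 8 mm too far right. I'll lift and correct.

Request:
{"api": "apply_moves", "payload": {"moves": [{"dx": 0,"dy": 0,"dz": -15,"twist": 0,"fingers": -1},{"dx": 0,"dy": 0,"dz": -35,"twist": 0,"fingers": -1},{"dx": 0,"dy": 8,"dz": -35,"twist": 0,"fingers": -1},{"dx": 0,"dy": 8,"dz": -35,"twist": 0,"fingers": -1},{"dx": 0,"dy": 8,"dz": -35,"twist": 0,"fingers": -1}]}}

```text
time: 12.7
eef_pos: [0.5078, 0.2619, 0.13]
ee_rot: [-0.0, -0.081, 0.997, -0.0]
force: [-0.4, -0.0, -3.3]
gripper_width: 0.0405
gripper_force: 55.1
```

```bash
python3 - <<'E'
from h import *
L0=np.array([.434,.2495,.043]);yw=np.deg2rad(9.5)
s=robot.snapshot("top");robot.snapshot("top")
for c in["wrist","top"]:
    st=robot.read_state();print(st["time"],st["eef_pos"],rot(st).as_matrix().round(3)[0],st["gripper_force"],st["force"])
    s=robot.snapshot(c);H,S,V=cv2.split(cv2.cvtColor(s["color"],cv2.COLOR_BGR2HSV))
    P=np.zeros(H.shape+(3,));m=s["depth"]>0;P[m]=pts(s)
    D=P-L0;U=D[...,0]*np.cos(yw)+D[...,1]*np.sin(yw);W=-D[...,0]*np.sin(yw)+D[...,1]*np.cos(yw)
    o=m&(H<18)&(S>130)&(abs(W)<.06)&(U>-.03)&(U<.25)
    for n,k in(("case",o&(P[...,2]>.1)&(U<.15)),("stop",o&(P[...,2]<.09)&(U<.03))):
        if k.sum()>10:print(c,n,k.sum(),[np.percentile(A[k],[1,10,50,90,99]).round(4) for A in(U,W,P[...,2])])
    k=o&(P[...,2]>.1)&(U<.07)&(U>.03);h=np.polyfit(U[k],P[...,2][k],1);print(h)
E
```

```text
12.8 [0.50767499 0.26146014 0.12966565] [-0.987 -0.16  -0.001] 55.143061081211044 [ 0.26063138 -0.27955813 -3.32736199]
wrist case 6606 [array([0.0372, 0.0409, 0.0593, 0.0954, 0.1087]), array([-0.0206, -0.0177,  0.0008,  0.0174,  0.0198]), array([0.1501, 0.1527, 0.1575, 0.1665, 0.1693])]
wrist stop 923 [array([-0.0118, -0.0087, -0.0028,  0.0015,  0.0023]), array([-0.0285, -0.0244, -0.0033,  0.0232,  0.0291]), array([0.0453, 0.0484, 0.0609, 0.067 , 0.0679])]
[0.25971125 0.14206305]
12.85 [0.50769802 0.26147982 0.12973499] [-0.987 -0.16  -0.001] 55.1433566344258 [-0.44018869 -0.43593209 -2.94190878]
top case 152 [array([0.0391, 0.0419, 0.0534, 0.0642, 0.068 ]), array([-0.0221, -0.02  , -0.0037,  0.0148,  0.0193]), array([0.1168, 0.1499, 0.1548, 0.1592, 0.2507])]
top stop 68 [array([-0.0099, -0.0087, -0.0045,  0.0006,  0.0032]), array([-0.0274, -0.0232, -0.0003,  0.0231,  0.0295]), array([0.0488, 0.0548, 0.0649, 0.0688, 0.0708])]
[-0.2300862   0.16753237]
```

Centred now, and the case has already pitched toward the slope. I'll lower it again.

Request:
{"api": "apply_moves", "payload": {"moves": [{"dx": 0,"dy": 0,"dz": 10,"twist": 0,"fingers": -1},{"dx": 0,"dy": 0,"dz": 20,"twist": 0,"fingers": -1},{"dx": 0,"dy": 0,"dz": 28,"twist": 0,"fingers": -1},{"dx": 0,"dy": 0,"dz": 32,"twist": 0,"fingers": -1},{"dx": 0,"dy": 0,"dz": 35,"twist": 0,"fingers": -1}]}}

```text
time: 13.4
eef_pos: [0.5077, 0.262, 0.0948]
ee_rot: [-0.0, -0.081, 0.997, -0.0]
force: [0.9, -0.3, -3.3]
gripper_width: 0.0405
gripper_force: 55.1
```

Request:
{"api": "apply_moves", "payload": {"moves": [{"dx": 0,"dy": 0,"dz": 2,"twist": 0,"fingers": -1},{"dx": 0,"dy": 0,"dz": 4,"twist": 0,"fingers": -1},{"dx": 0,"dy": 0,"dz": 5,"twist": 0,"fingers": -1},{"dx": 0,"dy": 0,"dz": 5,"twist": 0,"fingers": -1},{"dx": 0,"dy": 0,"dz": 5,"twist": 0,"fingers": -1}]}}

```text
time: 13.9
eef_pos: [0.508, 0.2623, 0.0909]
ee_rot: [0.0, -0.081, 0.997, 0.0]
force: [-1.2, 0.2, -1.2]
gripper_width: 0.0406
gripper_force: 55.4
```

Request:
{"api": "apply_moves", "payload": {"moves": [{"dx": 0,"dy": 0,"dz": 2,"twist": 0,"fingers": -1},{"dx": 9.5,"dy": 0,"dz": 5.2,"twist": 0,"fingers": -1},{"dx": 19,"dy": 0,"dz": 8.3,"twist": 0,"fingers": -1},{"dx": 28.5,"dy": 0,"dz": 11.5,"twist": 0,"fingers": -1},{"dx": 38,"dy": 0,"dz": 14.6,"twist": 0,"fingers": -1}]}}

```text
time: 14.4
eef_pos: [0.47, 0.2564, 0.0761]
ee_rot: [0.001, -0.081, 0.997, 0.0]
force: [1.3, 0.8, 3.3]
gripper_width: 0.0406
gripper_force: 55.9
```

Request:
{"api": "apply_moves", "payload": {"moves": [{"dx": 5,"dy": 0,"dz": 1.6,"twist": 0,"fingers": -1},{"dx": 9,"dy": 0,"dz": 3,"twist": 0,"fingers": -1},{"dx": 12,"dy": 0,"dz": 4,"twist": 0,"fingers": -1},{"dx": 14,"dy": 0,"dz": 4.6,"twist": 0,"fingers": -1},{"dx": 16,"dy": 0,"dz": 5.3,"twist": 0,"fingers": -1}]}}

```text
time: 14.9
eef_pos: [0.4599, 0.2547, 0.0724]
ee_rot: [0.005, -0.08, 0.997, 0.001]
force: [11.0, 0.7, 11.7]
gripper_width: 0.0404
gripper_force: 56.8
```

Request:
{"api": "apply_moves", "payload": {"moves": [{"dx": -5,"dy": 0,"dz": -1,"twist": 0,"fingers": 1},{"dx": -5,"dy": 0,"dz": -1,"twist": 0,"fingers": 1},{"dx": -5,"dy": 0,"dz": -1,"twist": 0,"fingers": 1},{"dx": -5,"dy": 0,"dz": -40,"twist": 0,"fingers": 1},{"dx": -5,"dy": 0,"dz": -85,"twist": 0,"fingers": 1}]}}

```text
time: 15.4
eef_pos: [0.4573, 0.2529, 0.1546]
ee_rot: [-0.003, -0.081, 0.997, -0.001]
force: [1.5, 0.9, 0.5]
gripper_width: 0.0853
gripper_force: 0.0
```

Request:
{"api": "apply_moves", "payload": {"moves": [{"dx": -16,"dy": -25,"dz": -35,"twist": 0,"fingers": 1},{"dx": -38,"dy": -59,"dz": -35,"twist": 0,"fingers": 1},{"dx": -58,"dy": -90,"dz": -35,"twist": 0,"fingers": 1},{"dx": -65,"dy": -101,"dz": -35,"twist": 0,"fingers": 1},{"dx": -65,"dy": -101,"dz": -35,"twist": 0,"fingers": 1}]}}

```text
time: 15.9
eef_pos: [0.5402, 0.1626, 0.1895]
ee_rot: [-0.001, -0.078, 0.997, -0.001]
force: [-0.2, 0.5, 0.5]
gripper_width: 0.0857
gripper_force: 0.0
```

```bash
python3 - <<'E'
from h import *
L0=np.array([.434,.2495,.043]);yw=np.deg2rad(9.5)
for c in["scene","top","wrist"]:
    s=robot.snapshot(c);H,S,V=cv2.split(cv2.cvtColor(s["color"],cv2.COLOR_BGR2HSV))
    P=np.zeros(H.shape+(3,));m=s["depth"]>0;P[m]=pts(s)
    D=P-L0;C,Sn=np.cos(.32),np.sin(.32)
    h=D[...,0]*np.cos(yw)+D[...,1]*np.sin(yw);W=-D[...,0]*np.sin(yw)+D[...,1]*np.cos(yw)
    X=h*C+D[...,2]*Sn;Z=-h*Sn+D[...,2]*C
    for n,k in(("orange",(H<18)&(S>130)&(abs(W)<.05)),("blue",(abs(H.astype(int)-110)<12)&(S>120)&(abs(W+.1)<.05))):
        k=k&m&(Z>.035)&(Z<.065)&(X>-.05)&(X<.22)
        if k.sum()>10:print(c,n,k.sum(),[np.percentile(A[k],[1,10,50,90,99]).round(4) for A in(X,W,Z)])
st=robot.read_state();print(st["time"],st["eef_pos"],rot(st).as_matrix().round(3)[0],st["gripper_width"])
E
```

```text
scene orange 353 [array([0.0025, 0.0086, 0.0515, 0.1033, 0.1101]), array([-0.0205, -0.0187, -0.0024,  0.0165,  0.0193]), array([0.0388, 0.0448, 0.0478, 0.0504, 0.0528])]
scene blue 269 [array([0.0482, 0.0539, 0.0995, 0.1467, 0.1527]), array([-0.1191, -0.1167, -0.1008, -0.0833, -0.081 ]), array([0.044 , 0.0459, 0.0483, 0.0513, 0.0529])]
top orange 365 [array([0.0065, 0.0132, 0.0629, 0.1075, 0.1144]), array([-0.0218, -0.0199, -0.0031,  0.0163,  0.0195]), array([0.0371, 0.0419, 0.0456, 0.0495, 0.0527])]
top blue 213 [array([0.0491, 0.0539, 0.0728, 0.1154, 0.1299]), array([-0.1214, -0.1193, -0.104 , -0.0831, -0.0808]), array([0.0393, 0.0431, 0.0462, 0.049 , 0.0515])]
wrist orange 4394 [array([0.0051, 0.0128, 0.0615, 0.1052, 0.1123]), array([-0.0228, -0.022 , -0.0063,  0.0149,  0.0182]), array([0.0364, 0.045 , 0.0471, 0.048 , 0.0487])]
wrist blue 3070 [array([0.0467, 0.0534, 0.1105, 0.1491, 0.1544]), array([-0.1212, -0.1183, -0.1016, -0.0842, -0.0812]), array([0.0456, 0.0463, 0.0472, 0.0481, 0.0488])]
16.05 [0.53816868 0.16693185 0.19055947] [-0.986 -0.164 -0.002] 0.0855240756657673
```

Orange is flat against its stop. Now I'll grip blue, which spans x 47–154 mm in its lane.

Request:
{"api": "apply_moves", "payload": {"moves": [{"dx": 0,"dy": -2,"dz": 30,"twist": 0,"fingers": 1},{"dx": 0,"dy": -2,"dz": 60,"twist": 0,"fingers": 1},{"dx": 0,"dy": -2,"dz": 82,"twist": 0,"fingers": 1},{"dx": 0,"dy": -2,"dz": 95,"twist": 0,"fingers": 1},{"dx": 0,"dy": -2,"dz": 98,"twist": 0,"fingers": 1}]}}

```text
time: 16.55
eef_pos: [0.5387, 0.1641, 0.0916]
ee_rot: [-0.001, -0.082, 0.997, -0.0]
force: [0.1, 0.0, 0.4]
gripper_width: 0.0856
gripper_force: 0.0
```

Request:
{"api": "apply_moves", "payload": {"moves": [{"dx": 0,"dy": 0,"dz": 0,"twist": 0,"fingers": -1},{"dx": 0,"dy": 0,"dz": 0,"twist": 0,"fingers": -1},{"dx": 0,"dy": 0,"dz": 0,"twist": 0,"fingers": -1},{"dx": 0,"dy": 0,"dz": 0,"twist": 0,"fingers": -1},{"dx": 0,"dy": 0,"dz": 0,"twist": 0,"fingers": -1}], "newtons": 25}}

```text
time: 17.05
eef_pos: [0.5409, 0.1639, 0.0939]
ee_rot: [0.001, -0.081, 0.997, 0.001]
force: [-1.9, 0.3, 5.3]
gripper_width: 0.0413
gripper_force: 26.5
```

Request:
{"api": "apply_moves", "payload": {"moves": [{"dx": 8,"dy": 0,"dz": 2.7,"twist": 0,"fingers": -1},{"dx": 16,"dy": 0,"dz": 5.3,"twist": 0,"fingers": -1},{"dx": 24,"dy": 0,"dz": 8,"twist": 0,"fingers": -1},{"dx": 31,"dy": 0,"dz": 10.3,"twist": 0,"fingers": -1},{"dx": 36,"dy": 0,"dz": 12,"twist": 0,"fingers": -1}]}}

```text
time: 17.55
eef_pos: [0.507, 0.1585, 0.0824]
ee_rot: [0.003, -0.081, 0.997, 0.001]
force: [2.8, 0.3, 10.4]
gripper_width: 0.0411
gripper_force: 26.9
```

Request:
{"api": "apply_moves", "payload": {"moves": [{"dx": 3,"dy": 0,"dz": 1,"twist": 0,"fingers": -1},{"dx": 6,"dy": 0,"dz": 2,"twist": 0,"fingers": -1},{"dx": 8,"dy": 0,"dz": 2.6,"twist": 0,"fingers": -1},{"dx": 10,"dy": 0,"dz": 3.3,"twist": 0,"fingers": -1},{"dx": 12,"dy": 0,"dz": 4,"twist": 0,"fingers": -1}]}}

```text
time: 18.05
eef_pos: [0.5009, 0.1577, 0.0803]
ee_rot: [0.008, -0.08, 0.997, 0.002]
force: [13.0, -1.7, 18.3]
gripper_width: 0.0413
gripper_force: 27.6
```

Request:
{"api": "apply_moves", "payload": {"moves": [{"dx": -6,"dy": 0,"dz": -3,"twist": 0,"fingers": 1},{"dx": -6,"dy": 0,"dz": -3,"twist": 0,"fingers": 1},{"dx": -6,"dy": 0,"dz": -3,"twist": 0,"fingers": 1},{"dx": -6,"dy": 0,"dz": -40,"twist": 0,"fingers": 1},{"dx": -6,"dy": 0,"dz": -87,"twist": 0,"fingers": 1}]}}

```text
time: 18.55
eef_pos: [0.4964, 0.155, 0.1623]
ee_rot: [-0.003, -0.081, 0.997, -0.001]
force: [0.9, 0.1, -0.1]
gripper_width: 0.0855
gripper_force: 0.0
```

Request:
{"api": "apply_moves", "payload": {"moves": [{"dx": 21,"dy": -40,"dz": -20,"twist": 8.5,"fingers": 1},{"dx": 42,"dy": -80,"dz": -20,"twist": 17,"fingers": 1},{"dx": 63,"dy": -120,"dz": -20,"twist": 25.5,"fingers": 1},{"dx": 84,"dy": -160,"dz": -20,"twist": 34,"fingers": 1},{"dx": 105,"dy": -200,"dz": -20,"twist": 42.5,"fingers": 1}]}}

```text
time: 19.05
eef_pos: [0.4255, -0.0596, 0.1833]
ee_rot: [-0.001, 0.289, 0.957, -0.0]
force: [0.5, 0.0, 0.6]
gripper_width: 0.0856
gripper_force: 0.0
```

Request:
{"api": "apply_moves", "payload": {"moves": [{"dx": -5,"dy": -18,"dz": 0,"twist": 8.5,"fingers": 0},{"dx": -10,"dy": -36,"dz": 0,"twist": 17,"fingers": 0},{"dx": -15,"dy": -54,"dz": 0,"twist": 25.5,"fingers": 0},{"dx": -19,"dy": -72,"dz": 0,"twist": 34,"fingers": 0},{"dx": -22,"dy": -86,"dz": 0,"twist": 42.5,"fingers": 0}]}}

```text
time: 19.55
eef_pos: [0.3969, -0.1428, 0.1832]
ee_rot: [-0.001, 0.617, 0.787, -0.001]
force: [0.2, -0.1, 0.7]
gripper_width: 0.0421
gripper_force: 0.0
```

Request:
{"api": "apply_moves", "payload": {"moves": [{"dx": 0,"dy": 0,"dz": 0,"twist": 8.5,"fingers": 0},{"dx": 0,"dy": 0,"dz": 0,"twist": 17,"fingers": 0},{"dx": 0,"dy": 0,"dz": 0,"twist": 17.3,"fingers": 0},{"dx": 0,"dy": 0,"dz": 0,"twist": 17.3,"fingers": 0},{"dx": 0,"dy": 0,"dz": 0,"twist": 17.3,"fingers": 0}]}}

```text
time: 20.05
eef_pos: [0.3982, -0.1416, 0.1835]
ee_rot: [-0.0, 0.725, 0.689, -0.0]
force: [-0.3, -0.1, -0.6]
gripper_width: 0.0428
gripper_force: 0.0
```

```bash
python3 - <<'E'
from h import *
L0=np.array([.434,.2495,.043]);yw=np.deg2rad(9.5)
a=np.deg2rad(-3.06);o=np.array([.6661,-.1554])
for c in["scene","top"]:
    s=robot.snapshot(c);H,S,V=cv2.split(cv2.cvtColor(s["color"],cv2.COLOR_BGR2HSV))
    P=np.zeros(H.shape+(3,));m=s["depth"]>0;P[m]=pts(s)
    D=P-L0;C,Sn=np.cos(.32),np.sin(.32)
    h=D[...,0]*np.cos(yw)+D[...,1]*np.sin(yw);W=-D[...,0]*np.sin(yw)+D[...,1]*np.cos(yw)
    X=h*C+D[...,2]*Sn;Z=-h*Sn+D[...,2]*C
    for n,k in(("orange",(H<18)&(S>130)&(abs(W)<.05)),("blue",(abs(H.astype(int)-110)<12)&(S>120)&(abs(W+.1)<.05))):
        k=k&m&(Z>.035)&(Z<.065)&(X>-.05)&(X<.22)
        if k.sum()>10:print(c,n,k.sum(),[np.percentile(A[k],[1,50,99]).round(4) for A in(X,W,Z)])
    cv2.imwrite(f"pics/h_{c}.png",cv2.resize(s["color"][100:280,120:390],None,fx=2.9,fy=2.9,interpolation=2))
st=robot.read_state();M=rot(st).as_matrix();p=st["eef_pos"][:2]-o
print(st["time"],st["eef_pos"],M.round(3),st["gripper_width"],st["joint_pos"],"cab",p@[np.cos(a),np.sin(a)],p@[-np.sin(a),np.cos(a)])
E
```

```text
scene orange 364 [array([0.0023, 0.0527, 0.1101]), array([-0.0206, -0.0024,  0.0194]), array([0.0376, 0.048 , 0.0536])]
scene blue 291 [array([0.0015, 0.0467, 0.1087]), array([-0.1197, -0.1012, -0.0812]), array([0.044 , 0.0481, 0.0532])]
top orange 367 [array([0.006 , 0.0625, 0.1147]), array([-0.0217, -0.0032,  0.0191]), array([0.0363, 0.0457, 0.0518])]
top blue 346 [array([0.0055, 0.0635, 0.1141]), array([-0.1219, -0.1024, -0.0812]), array([0.0389, 0.046 , 0.0512])]
20.15 [ 0.39837944 -0.14176222  0.18355787] [[ 0.052  0.999 -0.   ]
 [ 0.999 -0.052  0.   ]
 [ 0.    -0.    -1.   ]] 0.04283120524400886 [ 0.55151581  0.51508769 -0.4767112   2.16707664  0.44402137  0.55341852
 -0.30720621] cab -0.2680668507724347 -0.0006730369968185237
```

View pics/h_top.png

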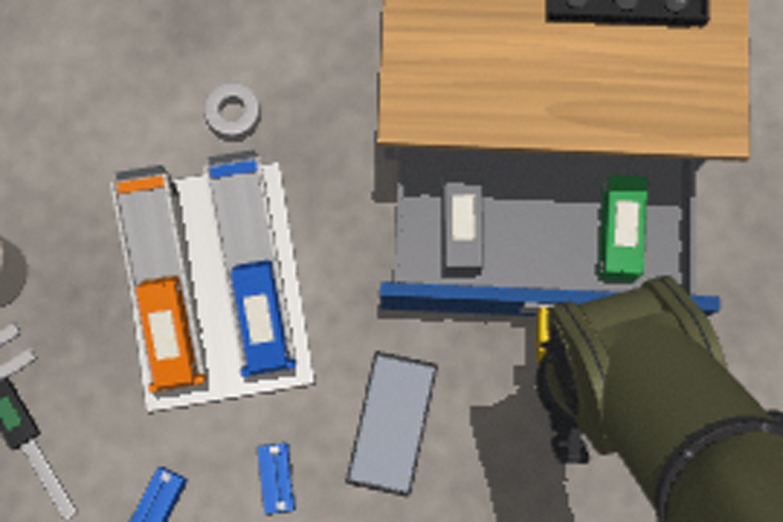

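The picture shows orange (165,335) and blue (258,320) both against their stops, with grey and green still in the drawer. The half-open finger is in front of the pull. I'll lower and push the drawer shut.

Request:
{"api": "apply_moves", "payload": {"moves": [{"dx": 0,"dy": -6,"dz": 30,"twist": 0,"fingers": 0},{"dx": 0,"dy": -6,"dz": 65,"twist": 0,"fingers": 0},{"dx": 0,"dy": -6,"dz": 100,"twist": 0,"fingers": 0},{"dx": 0,"dy": -6,"dz": 123,"twist": 0,"fingers": 0},{"dx": 0,"dy": -6,"dz": 123,"twist": 0,"fingers": 0}]}}

```text
time: 20.65
eef_pos: [0.3912, -0.1409, 0.0586]
ee_rot: [-0.002, 0.725, 0.689, -0.002]
force: [-0.8, -0.1, 0.8]
gripper_width: 0.0429
gripper_force: 0.0
```

Request:
{"api": "apply_moves", "payload": {"moves": [{"dx": 0,"dy": 5,"dz": 0,"twist": 0,"fingers": 0},{"dx": 0,"dy": 12,"dz": 0,"twist": 0,"fingers": 0},{"dx": 0,"dy": 22,"dz": 0,"twist": 0,"fingers": 0},{"dx": 0,"dy": 36,"dz": 0,"twist": 0,"fingers": 0},{"dx": 0,"dy": 52,"dz": 0,"twist": 0,"fingers": 0}]}}

```text
time: 21.15
eef_pos: [0.444, -0.1445, 0.0621]
ee_rot: [-0.0, 0.726, 0.688, -0.0]
force: [-1.6, 0.3, -2.2]
gripper_width: 0.0426
gripper_force: 1.2
```

Request:
{"api": "apply_moves", "payload": {"moves": [{"dx": 0,"dy": 17,"dz": 0,"twist": 0,"fingers": 0},{"dx": 0,"dy": 34,"dz": 0,"twist": 0,"fingers": 0},{"dx": 0,"dy": 51,"dz": 0,"twist": 0,"fingers": 0},{"dx": 0,"dy": 67,"dz": 0,"twist": 0,"fingers": 0},{"dx": 0,"dy": 80,"dz": 0,"twist": 0,"fingers": 0}]}}

```text
time: 21.65
eef_pos: [0.5251, -0.149, 0.0624]
ee_rot: [0.0, 0.726, 0.688, 0.001]
force: [-2.3, 1.2, -0.7]
gripper_width: 0.0427
gripper_force: 1.1
```

Request:
{"api": "apply_moves", "payload": {"moves": [{"dx": 0,"dy": 9,"dz": 0,"twist": 0,"fingers": 0},{"dx": 0,"dy": 16,"dz": 0,"twist": 0,"fingers": 0},{"dx": 0,"dy": 22,"dz": 0,"twist": 0,"fingers": 0},{"dx": 0,"dy": 26,"dz": 0,"twist": 0,"fingers": 0},{"dx": 0,"dy": 30,"dz": 0,"twist": 0,"fingers": 0}]}}

```text
time: 22.15
eef_pos: [0.5542, -0.1505, 0.0609]
ee_rot: [-0.0, 0.726, 0.688, -0.0]
force: [-2.1, 0.4, 1.6]
gripper_width: 0.0428
gripper_force: 0.9
```

```bash
cat > f.py <<'E'
from h import *
a=np.deg2rad(-3.06);o=np.array([.6661,-.1554])
for c in["scene","top"]:
    s=robot.snapshot(c);H,S,V=cv2.split(cv2.cvtColor(s["color"],cv2.COLOR_BGR2HSV))
    P=np.zeros(H.shape+(3,));m=s["depth"]>0;P[m]=pts(s)
    X=(P[...,0]-o[0])*np.cos(a)+(P[...,1]-o[1])*np.sin(a);Y=-(P[...,0]-o[0])*np.sin(a)+(P[...,1]-o[1])*np.cos(a)
    f=m&(abs(H.astype(int)-112)<15)&(S>100)&(P[...,2]>.03)&(P[...,2]<.115)&(Y>.06)&(Y<.17)&(X>-.2)&(X<.05)
    print(c,"front",f.sum(),np.percentile(X[f],[1,10,50,90]).round(4))
    y=m&(abs(H.astype(int)-26)<6)&(S>120)&(P[...,2]>.05)&(P[...,2]<.115)&(abs(Y)<.04)&(X>-.2)&(X<.0)
    if y.sum():print("pull",y.sum(),np.percentile(X[y],[0,2,50,98]).round(4))
    cv2.imwrite(f"pics/i_{c}.png",cv2.resize(s["color"][80:280,100:400],None,fx=2.6,fy=2.6,interpolation=2))
st=robot.read_state();p=st["eef_pos"][:2]-o
print(st["time"],st["eef_pos"],"cab",p@[np.cos(a),np.sin(a)],p@[-np.sin(a),np.cos(a)],st["force"])
E
python3 f.py
```

```text
scene front 355 [-0.0214 -0.0202 -0.0189 -0.0172]
top front 289 [-0.0152 -0.0144 -0.0134 -0.0096]
22.25 [ 0.55531067 -0.15017013  0.06079666] cab -0.11091054325862869 -0.0006917083331232088 [-0.05286375  0.50929624 -0.01534925]
```

Request:
{"api": "apply_moves", "payload": {"moves": [{"dx": 0,"dy": 4,"dz": 0,"twist": 0,"fingers": 0},{"dx": 0,"dy": 8,"dz": 0,"twist": 0,"fingers": 0},{"dx": 0,"dy": 11,"dz": 0,"twist": 0,"fingers": 0},{"dx": 0,"dy": 13,"dz": 0,"twist": 0,"fingers": 0},{"dx": 0,"dy": 15,"dz": 0,"twist": 0,"fingers": 0}]}}

```text
time: 22.75
eef_pos: [0.5693, -0.151, 0.0606]
ee_rot: [-0.0, 0.726, 0.688, -0.0]
force: [-1.2, 0.7, 0.4]
gripper_width: 0.043
gripper_force: 0.8
```

Request:
{"api": "apply_moves", "payload": {"moves": [{"dx": 0,"dy": 2,"dz": 0,"twist": 0,"fingers": 0},{"dx": 0,"dy": 4,"dz": 0,"twist": 0,"fingers": 0},{"dx": 0,"dy": 6,"dz": 0,"twist": 0,"fingers": 0},{"dx": 0,"dy": 6,"dz": 0,"twist": 0,"fingers": 0},{"dx": 0,"dy": 6,"dz": 0,"twist": 0,"fingers": 0}]}}

```text
time: 23.25
eef_pos: [0.5714, -0.1512, 0.0605]
ee_rot: [-0.002, 0.726, 0.688, -0.003]
force: [-9.6, 1.6, 6.5]
gripper_width: 0.0425
gripper_force: 4.9
```

The force rose to about 10 N and the tool stopped, so the drawer is shut. I'll back off, rise and check.

Request:
{"api": "apply_moves", "payload": {"moves": [{"dx": 0,"dy": -10,"dz": 0,"twist": 0,"fingers": 0},{"dx": 0,"dy": -35,"dz": 0,"twist": 0,"fingers": 0},{"dx": 0,"dy": -70,"dz": -10,"twist": 0,"fingers": 0},{"dx": 0,"dy": -105,"dz": -40,"twist": 0,"fingers": 0},{"dx": 0,"dy": -130,"dz": -80,"twist": 0,"fingers": 0}]}}

```text
time: 23.75
eef_pos: [0.4427, -0.1442, 0.1404]
ee_rot: [-0.001, 0.726, 0.688, -0.001]
force: [0.6, -0.4, 0.6]
gripper_width: 0.0424
gripper_force: 0.0
```

Request:
{"api": "apply_moves", "payload": {"moves": [{"dx": 0,"dy": 0,"dz": -30,"twist": 0,"fingers": 0},{"dx": -20,"dy": 0,"dz": -60,"twist": 0,"fingers": 0},{"dx": -50,"dy": 0,"dz": -60,"twist": 0,"fingers": 0},{"dx": -80,"dy": 0,"dz": -60,"twist": 0,"fingers": 0},{"dx": -80,"dy": 0,"dz": -60,"twist": 0,"fingers": 0}]}}

```text
time: 24.25
eef_pos: [0.4413, -0.2297, 0.201]
ee_rot: [0.002, 0.728, 0.685, -0.001]
force: [0.3, -0.8, -0.1]
gripper_width: 0.0428
gripper_force: 0.0
```

```bash
python3 f.py
```

```text
scene front 334 [-0.004  -0.0029 -0.0017 -0.0006]
pull 125 [-0.0631 -0.0627 -0.0377 -0.0069]
top front 209 [0.0007 0.0015 0.0025 0.0033]
pull 116 [-0.0584 -0.058  -0.0318 -0.0029]
24.35 [ 0.44177137 -0.22488201  0.20088157] cab -0.22029970675174457 -0.08135798052917523 [ 0.10223184  1.31655361 -0.62072329]
```

View pics/i_scene.png

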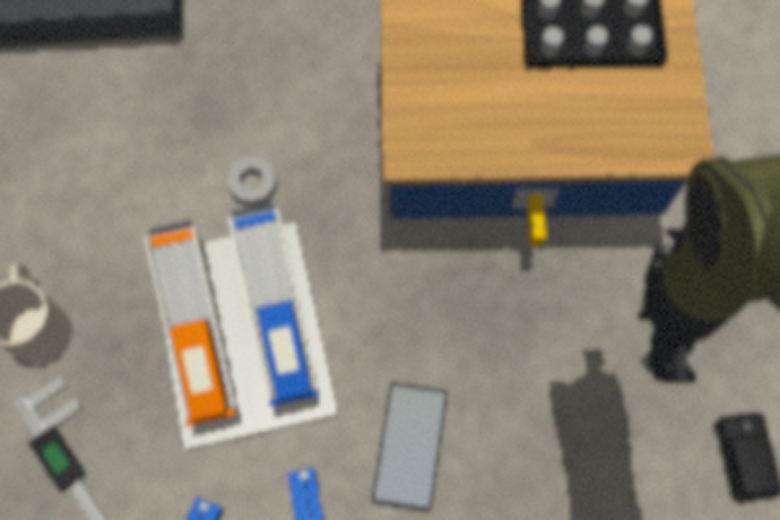

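The drawer is shut, with its front at about 0 and the pull (540,225) about 60 mm out. Both cases rest at their stops (orange 203,370; blue 287,350), and nothing else on the bench has moved.

```bash
python3 -c "
from cell import robot
print(robot.close_job())"
```

```text
the job is handed in; nothing more can be done
None
```

The job is done and handed in at about 24 s of robot time: the orange and blue cases lie flat, lid up, against their stops, the drawer is fully shut with the grey and green cases inside, and nothing else looked disturbed.

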